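# Seat a castor wheel's axle in its open fork

## Task

Take the castor wheel from its wooden rest and lower it into the upturned steel fork, both axle ends going into the two open slots at once, then press it down past the drag of the sprung shoes until both ends sit fully home and even on their seats, whose height is not known beforehand, and let go. Creep down and feel for the bottom: press firmly when it is reached (some 10 to 15 N more than the drag) but never load the fork or its seats with more than about 35 N. Leave the other things on the bench where they are.

Things in the scene. Friction and masses are not known exactly. Their poses are not given: they have to be found in the camera images.
- wheel_centre (a point): Castor wheel, about 0.3 kg: flat-sided disc 100 mm across, 30 mm thick, grey with dark tread; hub boss 22 mm across stands out 8 mm each side; steel axle 12 mm thick, 140 mm long. Point: middle of wheel and axle; y runs along the axle. Starts upright, axle level in the rest. Grip from above across the flat sides, fingertips at least 15 mm above the axle's middle.
- wheel_rest: Plywood rest, fixed: base 80 x 150 mm, two notched boards 12 mm thick under the axle ends (y = -57 and +57 mm in its frame), notches open upward, ears 75 mm high. The axle's middle lies 60 mm above the bench, along the rest's y. Origin: centre of its underside, on the bench.
- fork: Upturned castor fork of grey steel, fixed: base 75 x 145 mm, two upright cheeks 10 mm thick at y = -55 and +55 mm in its frame (100 mm free between them), tops 123 mm above the bench, each with a slot open upward in which the axle lies along y at x = 0. Either way round of the wheel will do. Origin: centre of its underside, on the bench.
- slot_l (a point): Mouth of the slot in the +y cheek: at x = 0, mid-thickness, 120 mm above the bench. Fork axes. Slot: fixed prong face 7 mm to -x; to +x a sprung shoe, its face 4 mm out below 102 mm height, flared above to 114 mm. The 12 mm axle pushes the shoe back (up to 3.5 mm, 5 to 8 N). Axle's middle meets the shoes about 109 mm up; then both drag: 5 to 15 N of push in all keeps it sliding.
- slot_r (a point): Mouth of the like slot in the -y cheek. At the bottom of both slots are rigid flat level seats, equally high. Their height is adjustable, differs each time and is not given: the axle's middle ends somewhere from 68 to 90 mm above the bench, felt as a sharp rise of the push. Short of them the axle sticks by the shoes' drag and does not fall.
- bottle: Bystander: small blue squeeze bottle, 42 mm in diameter, 129 mm tall, standing at the right edge. Origin at its underside.
- tape_measure: Bystander: yellow tape measure, 64 x 79 x 32 mm, lying among the work. Origin at its underside.

How it is judged:
By the outcome, as a careful person would: the job done as asked, in the order asked, and still so for the second after the job is handed in, with the robot touching nothing.
It also fails if it takes over 61 s, if anything falls off the work surface, if the arm or the gripper's body presses on something with over 40 N, if the wrist force passes 120 N, or if a joint passes its speed limit or range.

## Robot

A 6-joint arm with a two-finger parallel gripper is mounted at the origin on the work surface; the furniture and walls round the work are solid. World frame = base frame: x ahead of the robot, y to its left, z up, the work surface at z = 0. Lengths are in m, angles in rad, forces in N, time in s.
With the tool pointing down it reaches from about 0.4 to 0.825 m from the base axis. Payload 7 kg.
Tool frame: the origin (TCP) lies on the mounting face of the last link; the fingertips stand 178 mm ahead of it and the grasp point (between the pads) lies 159 mm ahead of it; z points along the fingers, y is the direction in which the jaws open and shut (so a half turn about z gives the same grasp; the last joint's range is limited). The gripper opens to 88 mm and grips with 3 to 60 N. Pads are 19 mm wide; open, the fingers measure 130 mm over their backs; the gripper's body (78 mm by 193 mm) begins 47 mm behind the grasp point.
Start: joints at [1.518, 0.359, 0.012, 0, -1.224, -0.288], TCP at [0.226, 0.636, 0.405] pointing down, gripper open.
Joint ranges: [-3.07, 3.07], [-1.43, 2.12], [-1.02, 1.25], [-3.03, 1.67], [-3.05, -0], [-3.03, 3.03]. Speed limits (rad/s): [2.39, 2.39, 3.01, 3.14, 3.14, 3.14].

## Interface

Orientations are given as [roll, pitch, yaw] about the fixed x, y, z axes, in that order (R = Rz(yaw) Ry(pitch) Rx(roll)).
In Python, from station import * gives the robot as it stands.
- The arm moves only by the tool arm_command, never from a script. Its argument "targets" is a list of rows, each a list of 3 entries, a list of its own where there are three numbers: the turn, a rotation vector about the world's x, y, z in rad, then the shift along the world's x, y, z in mm, then the closure, from 0 (fully open) to 1 (shut). In form: [[[wx, wy, wz], [tx, ty, tz], fingers], ...]. A call has 1 to 8 rows; each row shifts and turns the commanded pose from where the row before left it; what a row does not reach is not made up. A row lasts 1/10 s, in which the tool goes at most 50 mm and 8.59 degrees, less where a joint would pass 70% of its speed; a pose out of reach is approached as far as the arm can. A call with a gripper value outside its range is refused whole. The fingers move at their own pace and stop on an object; "squeeze" is the grip in N (left out, the last holds). Time passes only in rows, so rows that do not move let the fingers close. It gives the time, the measured TCP pose, the force and the opening at its end, in the units of the state.
- get_state(): the state, without advancing time (a new reading comes with each control period).
- grab_frame(name): name is "scene" or "top"; returns (picture, depth): 384x512x3 uint8, red, green, blue; 384x512 float32, m along the optical axis (not along the pixel's ray), 0 where there is no reading.
- camera_params(name): a dict with "mtx" (3x3 intrinsics, pixels), "k1" (the pictures are not rectified: a ray, as slopes to the right and down, at radius r is drawn at 1 + k1 r^2 times it, then the intrinsics apply), "eye" and "orientation" of the camera in the world. Camera axes: x right, y down, z forward; pixel columns grow to the right and rows downward; lengths in m; the calibration is good to about 2 mm. A picture is of the moment at which its call begins. camera_params takes no time and is no camera call.
- job_done(): hands the job in, once; it reports no verdict.
The state is a dict: "t": time; "q": joint angles; "qd": joint speeds; "joint_efforts": joint torques, N m; "eef_pos": TCP position; "ee_rot": TCP orientation; "force": force on the tool from outside, world axes, zero at the start; "moment": the same for the moment, N m; "width": finger opening in m.
Only numpy, scipy, OpenCV 4.12 (cv2) and the standard library are available. Lean on these libraries where they do the work, as an engineer would, in place of code of your own. Each camera call takes 0.05 s, during which the arm holds its last target.

## Working session

There is one attempt and no reset: what is moved stays moved. The work goes in short steps, Python scripts to look and compute and a tool call to move; the robot and the scene stay as the last step left them, time stands still between calls to the robot, and variables do not carry over. Pictures are saved under pics/ and viewed, and the job is handed in when it is done.

Besides the shell and the picture viewer there is one more tool, called after ">>>" as a command line: name --argument value ..., lists and objects as JSON in quotes. arm_command: Moves the arm, as the interface text tells. Its arguments: {"type":"object","properties":{"targets":{"type":"array"},"squeeze":{"type":"number"}},"required":["targets"]}

```bash
ls; mkdir -p pics; python3 - <<'E'
from station import *
import cv2,numpy as np
s=get_state(); print(s)
for n in("scene","top"):
    p,d=grab_frame(n); cv2.imwrite(f"pics/{n}0.png",p[:,:,::-1]); np.save(f"pics/{n}0d.npy",d); np.save(f"pics/{n}0p.npy",p)
    print(camera_params(n))
E
```

```text
pics
{'t': 0.0, 'q': array([ 1.51812145e+00,  3.59348575e-01,  1.10431345e-02, -3.65456548e-04,
       -1.22410359e+00, -2.88075118e-01]), 'qd': array([ 0.00020002, -0.00110781, -0.00124853,  0.00057081,  0.00042823,
        0.00084711]), 'joint_efforts': array([ 1.12979040e-03, -5.82721853e+01,  2.93051022e+01,  6.99689895e+00,
        6.87344917e-03, -1.71944484e-04]), 'eef_pos': array([0.22552901, 0.63598483, 0.40373762]), 'ee_rot': array([ 3.13994879e+00, -1.28830247e-04, -3.40874347e-01]), 'force': array([ 0.39247697,  0.61279599, -0.09625281]), 'moment': array([0.0399208 , 0.00643245, 0.00604768]), 'width': 0.08783467212376951}
{'mtx': array([[364.03861091,   0.        , 254.95612702],
       [  0.        , 364.03861091, 189.92545814],
       [  0.        ,   0.        ,   1.        ]]), 'k1': -0.1011703971994519, 'eye': array([0.02624657, 0.20750498, 0.71013069]), 'orientation': array([-2.35609855,  0.00735607, -2.17289993])}
{'mtx': array([[499.48283124,   0.        , 244.68588571],
       [  0.        , 499.48283124, 183.0249724 ],
       [  0.        ,   0.        ,   1.        ]]), 'k1': -0.0498455912343606, 'eye': array([ 0.29964927, -0.1481051 ,  1.26044549]), 'orientation': array([-2.938988  , -0.00573637, -1.48348031])}
```

View pics/scene0.png

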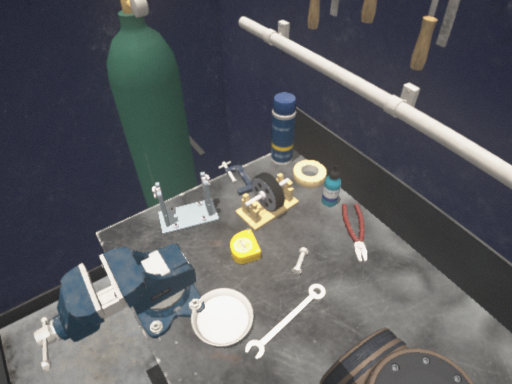

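View pics/top0.png

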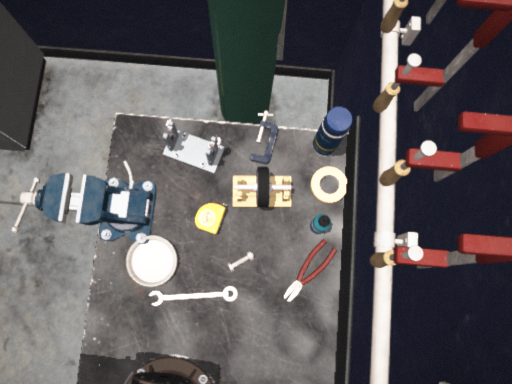

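The scene view shows the fork at about (188,212), the wheel in its rest at about (267,195) and the tape at (245,247). In the top view the fork is at (193,150), the wheel at (263,188) and the tape at (210,217). A gas cylinder stands behind the fork. I'll build helpers and look closer.

```bash
cat > h.py <<'E'
import numpy as np,cv2
from scipy.spatial.transform import Rotation as Ro
from station import *
def cam(n):
    c=camera_params(n); R=Ro.from_euler('xyz',c['orientation']).as_matrix(); return c['mtx'],c['k1'],np.array(c['eye']),R
def rays(n,uv):
    K,k1,e,R=cam(n); uv=np.asarray(uv,float).reshape(-1,1,2)
    xy=cv2.undistortPoints(uv,K,np.array([k1,0,0,0.]),None,None,None) if False else cv2.undistortPointsIter(uv,K,np.array([k1,0,0,0.]),np.eye(3),np.eye(3),(3,50,1e-10))
    xy=xy.reshape(-1,2); return e,R,np.c_[xy,np.ones(len(xy))]
def onz(n,uv,z):
    e,R,d=rays(n,uv); w=d@R.T; t=(np.asarray(z)-e[2])/w[:,2]; return e+w*t[:,None]
def cloud(n,d):
    h,w=d.shape; u,v=np.meshgrid(np.arange(w),np.arange(h)); e,R,r=rays(n,np.c_[u.ravel(),v.ravel()])
    P=(e+(r*d.reshape(-1,1))@R.T).reshape(h,w,3); P[d==0]=np.nan; return P
def proj(n,P):
    K,k1,e,R=cam(n); p=(np.atleast_2d(P)-e)@R; x=p[:,:2]/p[:,2:]; r2=(x**2).sum(1,keepdims=True); x=x*(1+k1*r2); return x*[K[0,0],K[1,1]]+K[:2,2]
E
python3 - <<'E'
from h import *
for n,box in(("top",(150,110,350,260)),("scene",(140,150,350,280))):
    p=np.load(f"pics/{n}0p.npy"); d=np.load(f"pics/{n}0d.npy"); P=cloud(n,d)
    x0,y0,x1,y1=box
    c=cv2.resize(p[y0:y1,x0:x1],None,fx=3.8,fy=3.8,interpolation=cv2.INTER_CUBIC); cv2.imwrite(f"pics/{n}0c.png",c[:,:,::-1])
    for uv in ([(193,152),(180,130),(263,175),(240,182),(250,182),(285,205),(210,217),(320,224),(250,60),(385,180),(110,160),(260,150),(330,120),(180,240),(20,80)] if n=="top" else [(188,218),(267,195),(245,247),(160,190),(208,178),(140,80),(400,105)]):
        print(n,uv,P[uv[1],uv[0]].round(3))
E
```

```text
top (193, 152) [0.626 0.008 0.009]
top (180, 130) [0.685 0.049 0.001]
top (263, 175) [ 0.56  -0.176  0.105]
top (240, 182) [ 0.545 -0.122  0.072]
top (250, 182) [ 0.561 -0.146  0.008]
top (285, 205) [ 0.509 -0.24   0.01 ]
top (210, 217) [ 0.458 -0.055  0.032]
top (320, 224) [ 0.456 -0.318  0.101]
top (250, 60) [ 0.973 -0.114 -0.153]
top (385, 180) [ 0.482 -0.359  0.493]
top (110, 160) [ 0.588  0.223 -0.001]
top (260, 150) [ 0.649 -0.165  0.001]
top (330, 120) [ 0.674 -0.311  0.208]
top (180, 240) [ 0.398  0.017 -0.002]
top (20, 80) [ 1.038  0.831 -0.642]
scene (188, 218) [0.62  0.012 0.011]
scene (267, 195) [ 0.524 -0.165  0.071]
scene (245, 247) [ 0.448 -0.049  0.033]
scene (160, 190) [0.652 0.054 0.109]
scene (208, 178) [ 0.629 -0.062  0.103]
scene (140, 80) [ 0.984 -0.051  0.218]
scene (400, 105) [ 0.392 -0.408  0.308]
```

```bash
python3 - <<'E'
from h import *
# height map over workspace
n="top";d=np.load("pics/top0d.npy");P=cloud(n,d).reshape(-1,3);n="scene";Q=cloud(n,np.load("pics/scene0d.npy")).reshape(-1,3)
A=np.r_[P,Q];A=A[np.isfinite(A).all(1)]
print("max z grid 5cm, rows x 0.2..0.95, cols y .5..-.5")
for x in np.arange(.1,1.0,.05):
    r=[]
    for y in np.arange(.65,-.6,-.05):
        m=(abs(A[:,0]-x)<.025)&(abs(A[:,1]-y)<.025)
        r.append("%4d"%(A[m,2].max()*1000) if m.any() else "  --")
    print("%.2f"%x,"".join(r))
E
```

```text
max z grid 5cm, rows x 0.2..0.95, cols y .5..-.5
0.10 -844-844-844-840  --  --  --  --   3   8  10  20 257 264 259  19   7   7   8   7   8 159 208  --  --
0.15 -844-844-842-845  --  --  --  --   3   7   8   8   7   9   6   7   7   8   6   7   7 314 439 200  --
0.20 -846-842-843-846  --  --  --  --   6   8   7   7   7   8   7   9   7   8   9   9   7 314 660 302  --
0.25 -840-843-844-843  --  --  --  --   4   7   6   9  14  13  13  13  14   7  11   8   8 313 660 499  --
0.30 -840-845-847-844  --  --  --  --   4   7  26  29  27  24   9  13  14   8  15  18   6 314 661 450  --
0.35 -839-844-845-845  -- 126  --  --   6   9  30  23  26  26   6  24  26   6   7  18 768 769 744 511  --
0.40 -840-847-845-846  -- 129  -- 154 155 157 140 110  26   9  37   6  23   8   7  18  20 318 664 423  --
0.45 -844-842-844-843  --  98 132 156 156 156 147 115   6  38  38  35   6   9   8 132 129 314 666 357  --
0.50 -843-845-844-846  --  84 131 155 154 157 145 113   8   7  37  79 110 110  78 110 768 769 748 324  --
0.55 -859-848  --  --  --  --  ---677   2  43  42  39   8   7   7  78 114 114  79  32  32 313 669
[... 156 characters left out ...]
   6   8  12 126  16 126   7  20  22   6 213 766 768 758 422  --
0.70 -848-843-847-847-854-850-850-851   2   6   7   5 105   9   6   8  18  19   5 214 214 313 629 366  --
0.75 -846-848-841-844-850-850-850-850-852  --  --  --  --  --  --  --  15  14  -1  -- 534 524 604 226  --
0.80 -843-841-845-846-851-848-852-850-847  --  --  --  --  --  --  --  --  --  --  -- 531 526 537 306  --
0.85 -846-844-841-845-850-850-849-849-851  --  --  --  --  --  --  --  --  --  --  --  -- 316 470 358  --
0.90 -845-842-844-843-851-850-852-849-850  --  --  --  --  --  --  --  --  --  --  --  -- 314 387 349  --
0.95 -844-842-840-842-851-849-849-849-850  --  --  --  --  -- 413 435 137-100  --  --  -- 313 370 345  --
```

View pics/top0c.png

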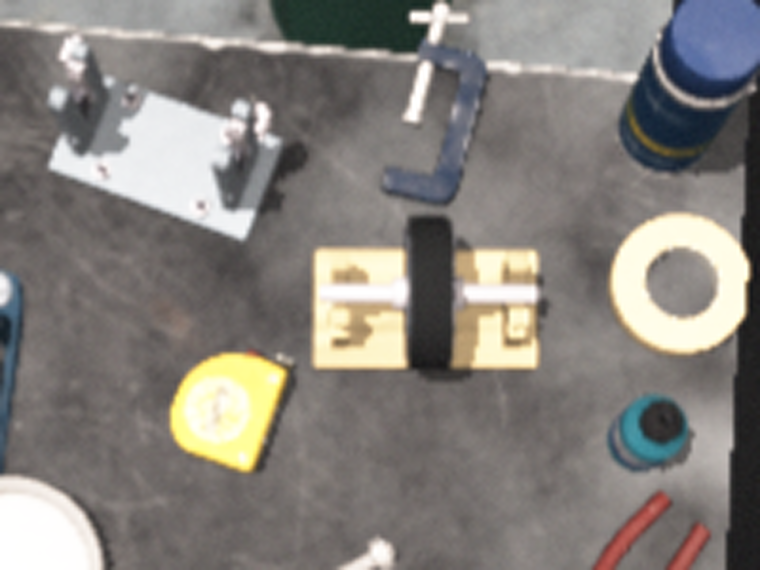

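View pics/scene0c.png

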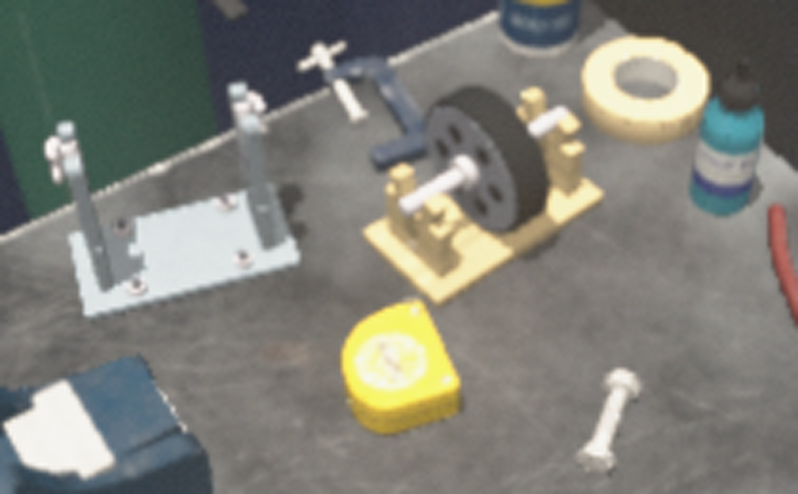

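```bash
python3 - <<'E'
from h import *
n="top";p=np.load("pics/top0p.npy");d=np.load("pics/top0d.npy");P=cloud(n,d)
Q=cloud("scene",np.load("pics/scene0d.npy"));q=np.load("pics/scene0p.npy")
# bench noise
for nm,C in(("top",P),("scene",Q)):
    m=(C[...,0]>.52)&(C[...,0]<.66)&(C[...,1]>-.075-.03)&(C[...,1]<-.09+.0)&(abs(C[...,2])<.03); print(nm,"bench z",np.nanmedian(C[m][:,2]),C[m][:,2].std())
def rect(pts):
    (c,s,a)=cv2.minAreaRect((pts[:,:2]*1000).astype(np.float32)); return np.round(c,1),np.round(s,1),round(a,2)
for nm,C,I in(("top",P,p),("scene",Q,q)):
    hsv=cv2.cvtColor(I,cv2.COLOR_RGB2HSV)
    reg=(abs(C[...,0]-.53)<.08)&(abs(C[...,1]+.18)<.11)
    wood=reg&(hsv[...,0]>12)&(hsv[...,0]<30)&(hsv[...,1]>70)
    b=wood&(C[...,2]<.018)
    print(nm,"wood base",rect(C[b]),np.median(C[b][:,2]), "boards",rect(C[wood&(C[...,2]>.055)&(C[...,2]<.09)]))
    w=reg&(C[...,2]>.085)&(C[...,2]<.13); print(" wheel",rect(C[w]),C[w].mean(0).round(4),w.sum(), np.percentile(C[w][:,2],98))
    ax=reg&(C[...,2]>.05)&(C[...,2]<.075)&(hsv[...,1]<60)&(I.max(2)>150)
    A=C[ax]; l=cv2.fitLine((A[:,:2]*1000).astype(np.float32),cv2.DIST_HUBER,0,.01,.01).ravel(); print(" axle",ax.sum(),l, np.degrees(np.arctan2(l[1],l[0])),rect(A),A[:,2].mean(),np.percentile(A[:,2],95))
    reg=(abs(C[...,0]-.635)<.09)&(abs(C[...,1]-.01)<.12)&(hsv[...,1]<70)
    b=reg&(C[...,2]>.004)&(C[...,2]<.016)&(I.max(2)>140)
    print(" forkbase",b.sum(),rect(C[b]),np.median(C[b][:,2]))
    t=(abs(C[...,0]-.635)<.09)&(abs(C[...,1]-.01)<.12)&(C[...,2]>.09)
    print(" tops",t.sum()); print((np.c_[C[t]*1000,np.argwhere(t)[:,::-1]]).round(0).astype(int).tolist())
E
```

```text
top bench z 0.0006960950448856584 0.003793023833280234
scene bench z 0.0015485734616957347 0.003301199115586184
top wood base (array([ 536.1, -160.3]), array([111.5, 200.6]), 17.64) 0.009495485447655438 boards (array([ 534.2, -180.7]), array([ 73.7, 124.2]), 20.27)
 wheel (array([ 537.5, -177.6]), array([87.8, 29.1]), 5.01) [ 0.535  -0.1774  0.1025] 440 0.11284281611045045
 axle 300 [ 8.5889198e-02 -9.9630469e-01  5.3856317e+02 -1.7654277e+02] -85.07284 (array([ 539.1, -176.6]), array([ 49.6, 137. ]), 6.04) 0.06572803509772893 0.0726815522613063
 forkbase 1032 (array([630.6,  -9.9]), array([170.1, 195.6]), 1.78) 0.008148228300368543
 tops 266
[[677, 68, 99, 167, 120], [677, 63, 102, 169, 120], [677, 60, 103, 170, 120], [676, 69, 97, 167, 121], [674, 65, 103, 168, 121], [669, 60, 120, 169, 121], [668, 57, 122, 170, 121], [675, 58, 102, 171, 121], [671, 67, 104, 167, 122], [672, 65, 102, 168, 122], [666, 59, 119, 169, 122], [666, 57, 122, 170, 122], [668, 55, 117, 171, 122], [668, 53, 116, 172, 122], [667, 50, 119, 173, 122], [670, 70, 100, 166, 123], [669, 67, 103, 167, 123], [663, 61
[... 13341 characters left out ...]
109, 161, 198], [626, 61, 108, 162, 198], [630, 70, 107, 158, 199], [628, 68, 108, 159, 199], [626, 66, 108, 160, 199], [625, 64, 107, 161, 199], [626, 62, 106, 162, 199], [628, 69, 104, 159, 200], [625, 67, 106, 160, 200], [627, 64, 103, 161, 200], [626, 62, 103, 162, 200], [636, 58, 91, 163, 200], [631, 69, 99, 159, 201], [629, 67, 99, 160, 201], [628, 65, 99, 161, 201], [627, 63, 98, 162, 201], [627, 60, 97, 163, 201], [630, 69, 96, 159, 202], [628, 68, 97, 160, 202], [629, 65, 95, 161, 202], [626, 64, 96, 162, 202], [626, 61, 94, 163, 202], [627, 68, 95, 160, 203], [630, 66, 91, 161, 203], [625, 65, 95, 162, 203], [626, 62, 92, 163, 203], [628, 69, 91, 160, 204], [628, 67, 90, 161, 204]]
```

```bash
python3 - <<'E'
from h import *
s=get_state();e=s['eef_pos']*1000
a=np.radians(np.linspace(70.47,-18.2,25));r=np.linspace(674.8,567,25)
P=np.c_[r*np.cos(a),r*np.sin(a)];P=np.round(P);P[0]=e[:2]
print(np.round(np.diff(P,axis=0)).astype(int).tolist())
# fork base, scene+top
for n,f in(("top",'top0'),("scene",'scene0')):
    I=np.load(f"pics/{f}p.npy");C=cloud(n,np.load(f"pics/{f}d.npy"));
    hsv=cv2.cvtColor(I,cv2.COLOR_RGB2HSV)
    m=((C[...,2]>-.003)&(C[...,2]<.02)&(I.min(2)>125)&(abs(C[...,0]-.635)<.12)&(abs(C[...,1]-.01)<.13)).astype(np.uint8)
    k,l,st,ce=cv2.connectedComponentsWithStats(m,connectivity=4); j=1+np.argmax(st[1:,4]); uv=np.argwhere(l==j)[:,::-1]
    X=onz(n,uv,.008); c,sz,an=cv2.minAreaRect((X[:,:2]*1000).astype(np.float32)); print(n,len(uv),c,sz,an)
    # prongs in fork frame est
    th=np.radians(-15.8);ex=np.array([np.cos(th),np.sin(th)]);ey=np.array([-ex[1],ex[0]])
    big=cv2.resize(I[110:180,140:240] if n=="top" else I[160:240,140:230],None,fx=7.5,fy=7.5,interpolation=cv2.INTER_CUBIC); cv2.imwrite(f"pics/fork_{n}.png",big[:,:,::-1])
E
```

```text
[[38, -20], [37, -22], [36, -25], [33, -26], [32, -29], [29, -30], [27, -32], [25, -34], [22, -34], [20, -36], [18, -37], [14, -38], [13, -38], [9, -38], [8, -39], [4, -39], [2, -39], [0, -39], [-4, -38], [-5, -38], [-8, -37], [-10, -36], [-13, -35], [-14, -34]]
top 1408 (656.9808349609375, 22.836265563964844) (188.62454223632812, 118.13716888427734) 74.46405792236328
scene 1537 (645.7694702148438, 26.70641326904297) (204.928466796875, 138.51263427734375) 89.40156555175781
```

View pics/fork_top.png

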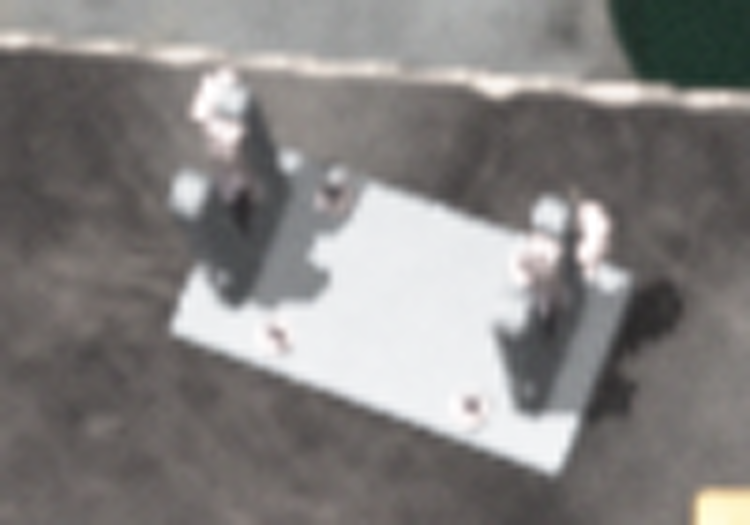

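View pics/fork_scene.png

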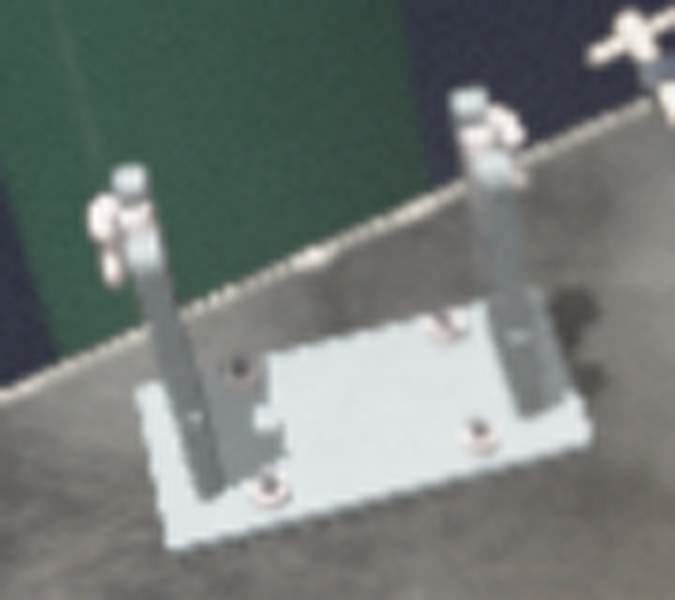

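```bash
python3 - <<'E'
from h import *
def px(c,off,f=7.5): return (np.array(c,float)+.5)/f-.5+off
def edge(n,I,a,b,inside):
    # subpixel edge points between crop pts a,b (image px): sample normal profile of gray, 50% crossing
    g=cv2.GaussianBlur(cv2.cvtColor(I,cv2.COLOR_RGB2GRAY).astype(np.float32),(0,0),.6)
    a,b=np.array(a),np.array(b);t=(b-a)/np.linalg.norm(b-a);nn=np.array([-t[1],t[0]]);
    if np.dot(nn,inside-a)<0: nn=-nn
    out=[]
    s=np.arange(-4,4.01,.1)
    for k in np.linspace(.08,.92,40):
        q=a+k*(b-a); L=(q+s[:,None]*nn).astype(np.float32)
        pr=cv2.remap(g,L[:,:1],L[:,1:],cv2.INTER_LINEAR).ravel()
        hi=np.median(pr[-12:]);lo=np.median(pr[:12])
        if hi-lo<50 or abs(hi-lo)<50: continue
        i=np.argmax(pr>(hi+lo)/2); out.append(q+s[i]*nn)
    return np.array(out)
res={}
for n,f,off,C,ins in(("top",'top0',(140,110),dict(front=((172,333),(558,475)),right=((558,475),(632,268)),back=((370,182),(525,222))),(400,300)),
                 ("scene",'scene0',(140,160),dict(front=((170,550),(590,437)),left=((140,390),(170,550)),back=((265,355),(430,312))),(350,430))):
    I=np.load(f"pics/{f}p.npy")
    for k,(a,b) in C.items():
        z=.008
        if n=="scene" and k in("front","left"): z=.008
        E=edge(n,I,px(a,off),px(b,off),px(ins,off))
        X=onz(n,E,z)[:,:2]*1000
        l=cv2.fitLine(X.astype(np.float32),cv2.DIST_HUBER,0,.01,.01).ravel(); r=(X-l[2:])@np.array([-l[1],l[0]])
        ang=np.degrees(np.arctan2(l[1],l[0])); print(n,k,len(X),"ang",ang.round(2),"pt",l[2:],"rms",r.std().round(2))
        th=np.radians(-15.8);print("   offset along fork x,y:",l[2:]@[np.cos(th),np.sin(th)],l[2:]@[-np.sin(th),np.cos(th)])
E
```

```text
top front 40 ang 74.37 pt [598.9361   30.23327] rms 0.21
   offset along fork x,y: 568.0751663294543 192.1694652505093
top right 37 ang -15.92 pt [616.9965  -63.23995] rms 0.58
   offset along fork x,y: 610.9041431859362 107.14534902213325
top back 40 ang 75.08 pt [668.5128      0.9837475] rms 0.25
   offset along fork x,y: 642.9872067831933 182.96941459534057
scene front 40 ang 74.09 pt [596.8854    20.729658] rms 0.34
   offset along fork x,y: 568.6895724033009 182.46654767515196
scene left 34 ang -13.79 pt [644.88885  78.72021] rms 0.3
   offset along fork x,y: 599.089702621295 251.33649658380185
scene back 40 ang 75.56 pt [667.70557   -8.409019] rms 0.29
   offset along fork x,y: 644.767920274476 173.71172672928157
```

>>> arm_command --targets '[[[0,0,0.018],[38,-20,0],0.42],[[0,0,0.018],[37,-22,0],0.42],[[0,0,0.018],[36,-25,0],0.42],[[0,0,0.018],[33,-26,0],0.42],[[0,0,0.018],[32,-29,0],0.42],[[0,0,0.018],[29,-30,0],0.42],[[0,0,0.018],[27,-32,0],0.42],[[0,0,0.018],[25,-34,0],0.42]]'

```text
t: 0.9
eef_pos: [0.4836, 0.4168, 0.4041]
ee_rot: [3.141, 0.0, -0.196]
force: [0.9, -0.2, 0.1]
width: 0.0509
```

>>> arm_command --targets '[[[0,0,0.018],[22,-34,0],0.42],[[0,0,0.018],[20,-36,0],0.42],[[0,0,0.018],[18,-37,0],0.42],[[0,0,0.018],[14,-38,0],0.42],[[0,0,0.018],[13,-38,0],0.42],[[0,0,0.018],[9,-38,0],0.42],[[0,0,0.018],[8,-39,0],0.42],[[0,0,0.018],[4,-39,0],0.42]]'

```text
t: 1.7
eef_pos: [0.5909, 0.1175, 0.4042]
ee_rot: [3.141, 0.001, -0.052]
force: [0.5, 0.3, 0.3]
width: 0.0507
```

>>> arm_command --targets '[[[0,0,0.018],[2,-39,0],0.42],[[0,0,0.018],[0,-39,0],0.42],[[0,0,0.018],[-4,-38,0],0.42],[[0,0,0.018],[-5,-38,0],0.42],[[0,0,0.018],[-8,-37,0],0.42],[[0,0,0.018],[-10,-36,0],0.42],[[0,0,0.018],[-13,-35,0],0.42],[[0,0,0.012],[-14,-34,0],0.42]]'

```text
t: 2.5
eef_pos: [0.5379, -0.1782, 0.4043]
ee_rot: [-3.141, 0.001, 0.086]
force: [0.8, 0.7, -0.2]
width: 0.051
```

>>> arm_command --targets '[[[0,0,0],[0.5,1,-40],0.42],[[0,0,0],[0,0,-40],0.42],[[0,0,0],[0,0,-30],0.42],[[0,0,0],[0,0,-20],0.42],[[0,0,0],[0,0,-10],0.42],[[0,0,0],[0,0,-7],0.42],[[0,0,0],[0,0,0],0.42]]'

```text
t: 3.2
eef_pos: [0.5392, -0.1758, 0.2573]
ee_rot: [-3.142, 0.001, 0.085]
force: [0.9, -0.2, -0.6]
width: 0.0506
```

```bash
python3 - <<'E'
from h import *
s=get_state();print(s['eef_pos'],s['force'])
for n,(x0,y0,x1,y1) in(("scene",(210,150,320,240)),("top",(210,140,320,230))):
    p,d=grab_frame(n); cv2.imwrite(f"pics/{n}1c.png",cv2.resize(p[y0:y1,x0:x1],None,fx=5,fy=5,interpolation=cv2.INTER_CUBIC)[:,:,::-1])
E
```

```text
[ 0.5391522  -0.17579641  0.25733739] [ 0.85528719 -0.19255389 -0.55119034]
```

View pics/scene1c.png

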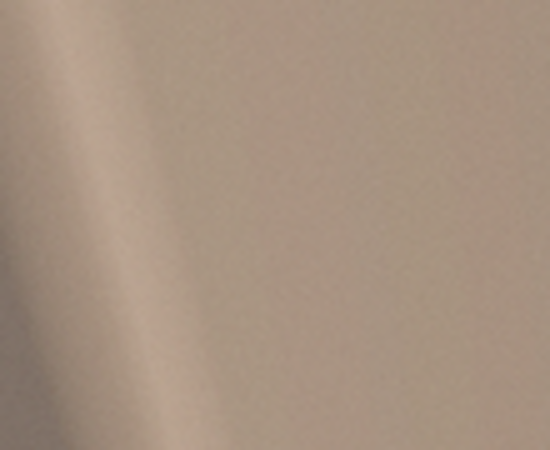

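The arm blocks the scene view here, so that picture shows only the arm link. The pose matches the measurement, so I'm closing.

>>> arm_command --targets '[[[0,0,0],[0,0,0],0.6],[[0,0,0],[0,0,0],0.65],[[0,0,0],[0,0,0],0.7],[[0,0,0],[0,0,0],0.8],[[0,0,0],[0,0,0],0.8],[[0,0,0],[0,0,0],0.8]]' --squeeze 50

```text
t: 3.9
eef_pos: [0.5393, -0.1759, 0.2582]
ee_rot: [3.141, -0.001, 0.085]
force: [-0.9, 1.3, 5.5]
width: 0.0296
```

```bash
python3 - <<'E'
from h import *
s=get_state();print(s['eef_pos'],s['ee_rot'],s['force'],s['moment'],s['width'])
E
```

```text
[ 0.53932707 -0.17585149  0.25819928] [ 3.14136384e+00 -7.61457909e-04  8.54016244e-02] [-0.9373077  1.2982354  5.5476381] [0.27892002 0.35559443 0.03223647] 0.029562070031689053
```

View pics/top1c.png

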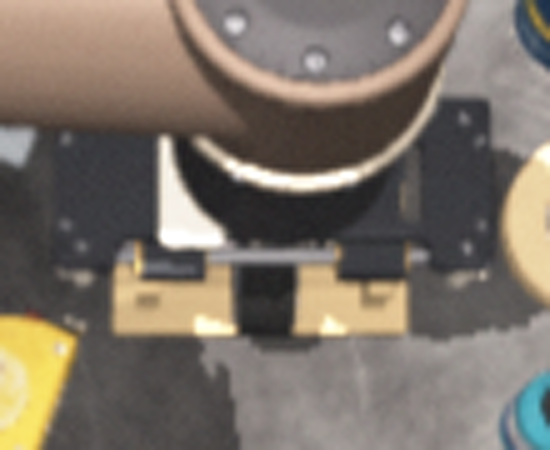

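>>> arm_command --targets '[[[0,0,0],[0,0,3],0.8],[[0,0,0],[0,0,10],0.8],[[0,0,0],[0,0,20],0.8],[[0,0,0],[0,0,40],0.8],[[0,0,0],[0,0,20],0.8],[[0,0,0],[0,0,10],0.8],[[0,0,0],[0,0,0],0.8]]'

```text
t: 4.6
eef_pos: [0.5392, -0.1758, 0.3619]
ee_rot: [3.142, -0.002, 0.085]
force: [0.3, -0.1, -2.6]
width: 0.0295
```

```bash
python3 - <<'E'
from h import *
s=get_state();print(s['eef_pos'],s['ee_rot'],s['force'],s['moment'],s['width'])
for n in("scene","top"):
    p,d=grab_frame(n); np.save(f"pics/{n}2p.npy",p);np.save(f"pics/{n}2d.npy",d); cv2.imwrite(f"pics/{n}2.png",p[:,:,::-1])
E
```

```text
[ 0.53915298 -0.17582568  0.36188053] [ 3.14157591e+00 -2.20535396e-03  8.51332628e-02] [ 0.31361095 -0.10330297 -2.59968853] [-0.08784853 -0.0298104   0.00501557] 0.02950108366264698
```

View pics/top2.png

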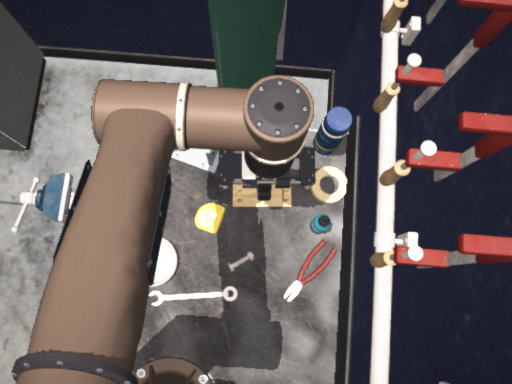

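View pics/scene2.png

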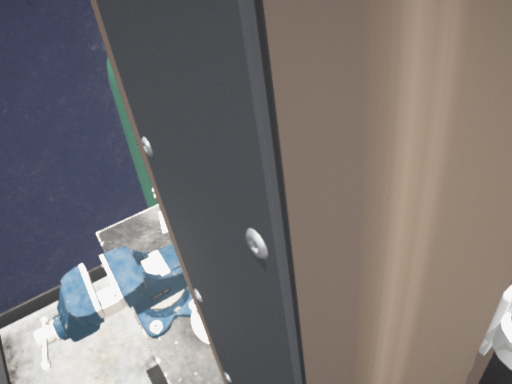

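```bash
python3 - <<'E'
from h import *
I=np.load("pics/top2p.npy"); c=I[140:225,205:335]; cv2.imwrite("pics/top2c.png",cv2.resize(c,None,fx=6,fy=6,interpolation=cv2.INTER_CUBIC)[:,:,::-1])
P=cloud("top",np.load("pics/top2d.npy"))
for u in range(218,320,6): print(u,[ (int(P[v,u,0]*1000),int(P[v,u,2]*1000)) for v in range(172,200,2)])
print(proj("top",[[.5391+.006,-.1758+.07,.164],[.5391,-.1758,.164],[.5391-.006,-.1758-.07,.164]]))
E
```

```text
218 [(516, 290), (511, 291), (507, 291), (504, 288), (500, 288), (495, 292), (549, -1), (544, 1), (539, -2), (534, -4), (528, 0), (523, 1), (518, 0), (513, -1)]
224 [(516, 292), (512, 291), (509, 291), (505, 290), (501, 289), (497, 289), (493, 289), (491, 276), (492, 249), (535, -2), (529, 0), (525, -2), (519, -1), (514, 1)]
230 [(518, 289), (513, 292), (510, 291), (505, 293), (501, 292), (497, 292), (494, 287), (547, -1), (541, 0), (537, -2), (531, -1), (526, -1), (520, 0), (515, 3)]
236 [(518, 293), (515, 290), (510, 291), (507, 290), (528, 168), (503, 267), (500, 263), (546, 10), (541, 6), (535, 13), (531, 6), (525, 12), (521, 5), (516, 5)]
242 [(506, 349), (502, 350), (499, 348), (496, 343), (508, 271), (504, 271), (500, 270), (496, 270), (495, 254), (536, 14), (531, 12), (527, 9), (522, 7), (517, 5)]
248 [(508, 347), (504, 346), (500, 347), (496, 349), (509, 270), (504, 272), (500, 274), (496, 274), (496, 253), (538, 10), (533, 11), (528, 10), (523, 6), (518, 10)]
254 [(499, 392), (498, 379), (501, 347), (498, 346), (510, 272), (506, 272), (502, 272), (497, 272), (497, 254), (54
[... 1085 characters left out ...]
8), (517, 289), (577, 0), (514, 268), (512, 259), (562, -2), (557, -3), (551, 0), (545, 3), (541, -3), (536, 0), (530, 0)]
302 [(530, 291), (526, 291), (522, 292), (518, 290), (514, 290), (511, 289), (507, 289), (563, 0), (558, 0), (553, 0), (547, 3), (542, 0), (537, 1), (532, -2)]
308 [(531, 292), (527, 291), (524, 288), (519, 292), (516, 289), (511, 289), (507, 291), (506, 275), (506, 259), (554, -2), (549, 0), (543, 4), (539, -2), (533, 0)]
314 [(533, 290), (528, 292), (524, 292), (520, 293), (516, 292), (513, 287), (508, 293), (560, 26), (555, 27), (550, 27), (545, 24), (541, 21), (538, 10), (534, 2)]
[[232.67366762 173.01324545]
 [263.46555356 178.29979165]
 [294.34865144 183.60511594]]
```

View pics/top2c.png

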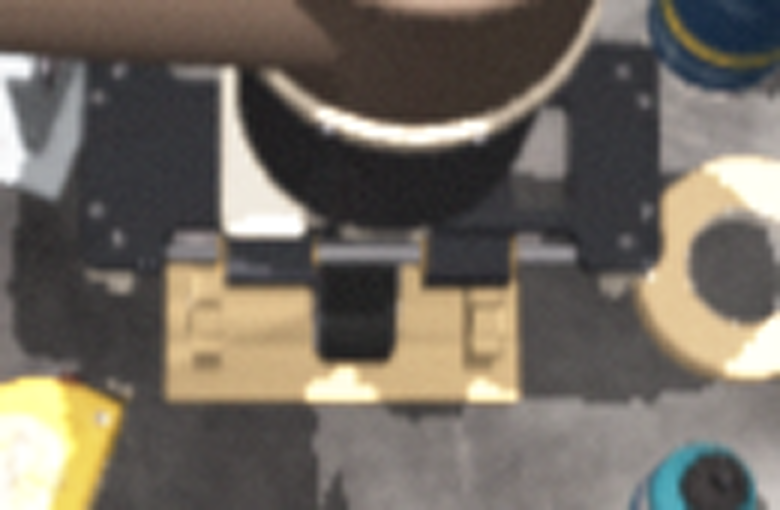

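>>> arm_command --targets '[[[0,0,0],[0,0,25],0.8],[[0,0,-0.051],[13,26,15],0.8],[[0,0,-0.051],[13,26,0],0.8],[[0,0,-0.051],[13,26,0],0.8],[[0,0,-0.051],[13,26,0],0.8],[[0,0,-0.051],[13,26,0],0.8],[[0,0,-0.051],[13,26,0],0.8],[[0,0,-0.051],[14,27,0],0.8]]'

```text
t: 5.5
eef_pos: [0.6312, 0.0082, 0.3984]
ee_rot: [3.14, 0.003, -0.274]
force: [1.1, -1.4, -2.1]
width: 0.0298
```

```bash
python3 - <<'E'
from h import *
s=get_state();print(s['eef_pos'],s['ee_rot'],s['force'],s['moment'],s['width'],s['q'])
ey=np.array([np.sin(.272),np.cos(.272),0]);print(.1*ey)
# 20.6deg tilt about axle through axle point
R0=Ro.from_euler('xyz',s['ee_rot']);off=R0.apply([0,0,.198])
for a in (.09,.18,.27,.36): print(a,(ey*a).round(4),-(Ro.from_rotvec(ey*a).apply(off)-off)*1000)
E
```

```text
[0.63120046 0.00822525 0.39835825] [ 3.13994706  0.00326209 -0.27416181] [ 1.14391935 -1.35137402 -2.09790315] [-0.05611835 -0.06798574  0.00739903] 0.02976924781008238 [ 3.21594884e-01  2.92543989e-01 -9.79156006e-02 -5.05746850e-04
 -1.18396029e+00  9.75233967e-01]
[0.02686584 0.09632355 0.        ]
0.09 [0.0242 0.0867 0.    ] [17.1390584  -4.78029799 -0.85946856]
0.18 [0.0484 0.1734 0.    ] [34.13434265 -9.52049557 -3.31468715]
0.27 [0.0725 0.2601 0.    ] [ 50.84828383 -14.18222305  -7.34578193]
0.36 [0.0967 0.3468 0.    ] [ 67.14559038 -18.72774591 -12.92012305]
```

>>> arm_command --targets '[[[0.024,0.087,0],[17,-5,-10],0.8],[[0.024,0.087,0],[17,-5,-15],0.8],[[0.024,0.087,0],[17,-4,-17],0.8],[[0.024,0.087,0],[16,-5,-20],0.8],[[0,0,0],[0,0,0],0.8]]'

```text
t: 6.0
eef_pos: [0.6991, -0.0125, 0.3295]
ee_rot: [3.136, 0.375, -0.276]
force: [-0.7, -0.3, -4.5]
width: 0.0296
```

```bash
python3 - <<'E'
from h import *
s=get_state();print(s['eef_pos'],s['ee_rot'],s['force'],s['width'])
R0=Ro.from_euler('xyz',s['ee_rot']);ax=s['eef_pos']+R0.apply([0,0,.1982]);print("nominal axle",ax)
np.save("pics/s3.npy",np.r_[s['eef_pos'],s['ee_rot']])
for n in("top","scene"):
    p,d=grab_frame(n); np.save(f"pics/{n}3p.npy",p);np.save(f"pics/{n}3d.npy",d); cv2.imwrite(f"pics/{n}3.png",p[:,:,::-1])
    if n=="top": cv2.imwrite("pics/top3c.png",cv2.resize(p[100:190,140:250],None,fx=7,fy=7,interpolation=cv2.INTER_CUBIC)[:,:,::-1])
E
```

```text
[ 0.69912154 -0.01254717  0.32949791] [ 3.13606991  0.37471817 -0.27583173] [-0.70240326 -0.3280363  -4.5485276 ] 0.029573632669227416
nominal axle [0.62902346 0.00615626 0.14505366]
```

View pics/top3c.png

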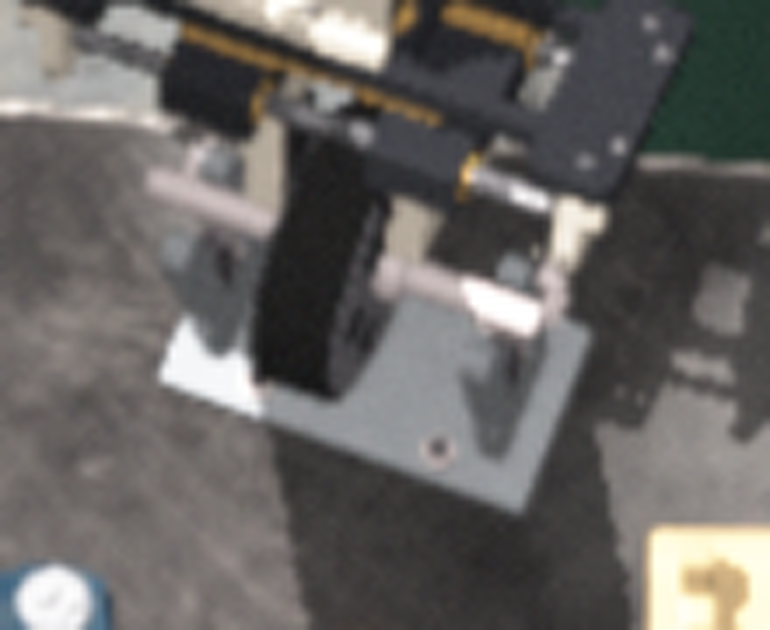

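View pics/scene3.png

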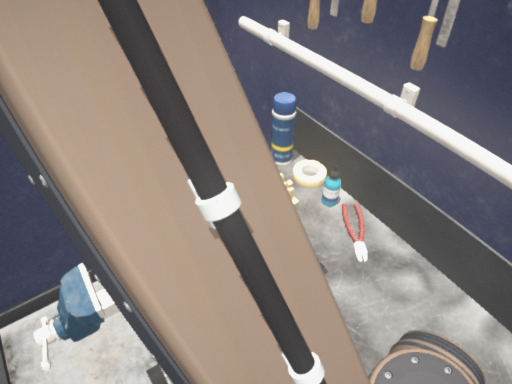

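```bash
python3 - <<'E'
from h import *
I=np.load("pics/top3p.npy");P=cloud("top",np.load("pics/top3d.npy"))
px=lambda c:(np.array(c,float)+.5)/7-.5+[140,100]
a,b=px((150,182)),px((542,318)); t=(b-a)/np.linalg.norm(b-a);nn=np.array([-t[1],t[0]])
g=cv2.cvtColor(I,cv2.COLOR_RGB2GRAY).astype(np.float32)
s=np.arange(-6,6.01,.5)
for k in np.r_[-2,-1,0,1,np.arange(2,18,2),33,35,37,40,43,46,49,52,55,56,57,58,59,60]:
    L=(a+k*t+s[:,None]*nn).astype(np.float32)
    print(k,(a+k*t).round(1),cv2.remap(g,L[:,:1],L[:,1:],cv2.INTER_LINEAR).ravel().astype(int).tolist())
print(np.linalg.norm(b-a),a,b)
# cloud axle points
m=(P[...,2]>.14)&(P[...,2]<.16)&(I.min(2)>120)
m[:, :150]=0; 
ii=np.argwhere(m); sel=[(v,u) for v,u in ii if 155<u<222 and abs(np.dot(np.array([u,v])-a,nn))<4]
X=np.array([P[v,u] for v,u in sel]); print(len(X),X.mean(0)); l=cv2.fitLine((X*1000).astype(np.float32),cv2.DIST_HUBER,0,.01,.01).ravel();print(l)
E
```

```text
-2 [159.1 124.9] [126, 125, 123, 122, 123, 126, 129, 127, 124, 120, 117, 114, 112, 109, 109, 112, 116, 117, 116, 115, 112, 109, 106, 103, 101]
-1 [160.1 125.2] [130, 126, 127, 126, 125, 125, 129, 132, 137, 140, 138, 135, 130, 126, 123, 121, 119, 118, 117, 117, 115, 112, 108, 105, 102]
0 [161.  125.6] [135, 134, 133, 131, 128, 128, 132, 141, 155, 165, 169, 172, 166, 157, 145, 136, 126, 119, 117, 118, 117, 115, 114, 114, 111]
1 [161.9 125.9] [137, 139, 139, 136, 135, 138, 142, 155, 169, 178, 187, 186, 182, 170, 157, 144, 131, 124, 121, 120, 119, 119, 121, 121, 118]
2 [162.9 126.2] [135, 143, 141, 138, 138, 139, 148, 159, 171, 183, 189, 189, 184, 174, 162, 147, 134, 127, 123, 123, 123, 123, 124, 125, 126]
4 [164.8 126.9] [173, 172, 169, 167, 165, 165, 166, 172, 181, 186, 190, 189, 185, 176, 164, 152, 141, 135, 135, 135, 134, 132, 129, 126, 125]
6 [166.7 127.5] [181, 176, 165, 157, 152, 152, 157, 164, 176, 184, 188, 191, 186, 179, 166, 152, 144, 139, 139, 141, 138, 133, 129, 128, 130]
8 [168.6 128.2] [142, 141, 135, 128, 122, 117, 127, 145, 163, 181, 190, 192, 188, 178, 167, 152, 140, 13
[... 2015 characters left out ...]
141, 181, 222, 242, 250, 253, 253, 253, 250, 242, 223, 196, 153, 115, 100, 85, 74, 66]
58 [215.8 144.6] [198, 192, 182, 164, 141, 130, 132, 149, 183, 215, 233, 247, 247, 247, 241, 239, 229, 219, 181, 139, 118, 105, 97, 91, 81]
59 [216.7 144.9] [195, 197, 194, 185, 178, 176, 173, 178, 188, 192, 202, 198, 197, 196, 192, 183, 166, 150, 128, 112, 106, 101, 103, 100, 91]
60 [217.7 145.2] [171, 181, 183, 182, 187, 186, 187, 189, 187, 183, 179, 175, 167, 157, 143, 127, 110, 104, 97, 95, 92, 93, 94, 92, 90]
59.27452562235401 [161.         125.57142857] [217. 145.]
210 [6.26116053e-01 5.29486435e-04 1.49815755e-01]
[2.7273256e-01 9.6207768e-01 4.8437463e-03 6.2642719e+02 1.5687498e+00
 1.5012732e+02]
```

```bash
python3 - <<'E'
from h import *
th=-.2755;ex=np.array([np.cos(th),np.sin(th),0]);ey=np.array([-ex[1],ex[0],0])
O=605.5e-3*ex+179.3e-3*ey
print("O",O)
for n in("top","scene"):
    g=cv2.cvtColor(np.load(f"pics/{n}0p.npy"),cv2.COLOR_RGB2GRAY).astype(np.float32)
    for y in(.055,-.055):
      for dy in (-.002,.002):
        xs=np.arange(-30,28,1.)
        L=proj(n,O+xs[:,None]*1e-3*ex+(y+dy)*ey+[0,0,.123]).astype(np.float32)
        v=cv2.remap(g,L[:,:1],L[:,1:],cv2.INTER_CUBIC).ravel().astype(int)
        print(n,y+dy," ".join(f"{int(x)}:{k}" for x,k in zip(xs,v)))
E
```

```text
O [0.63144081 0.00782545 0.        ]
top 0.053 -30:104 -29:101 -28:98 -27:94 -26:89 -25:91 -24:105 -23:124 -22:153 -21:179 -20:195 -19:210 -18:216 -17:219 -16:225 -15:228 -14:228 -13:225 -12:216 -11:199 -10:182 -9:165 -8:149 -7:140 -6:133 -5:130 -4:130 -3:134 -2:142 -1:154 0:167 1:176 2:185 3:193 4:203 5:220 6:235 7:242 8:242 9:236 10:218 11:193 12:174 13:171 14:188 15:211 16:227 17:233 18:233 19:230 20:224 21:210 22:193 23:174 24:156 25:143 26:134 27:134
top 0.057 -30:99 -29:98 -28:99 -27:100 -26:101 -25:101 -24:104 -23:119 -22:139 -21:162 -20:186 -19:199 -18:213 -17:224 -16:229 -15:233 -14:235 -13:231 -12:222 -11:209 -10:189 -9:171 -8:155 -7:139 -6:132 -5:130 -4:129 -3:132 -2:135 -1:138 0:141 1:144 2:145 3:152 4:168 5:186 6:207 7:220 8:226 9:226 10:213 11:198 12:190 13:191 14:200 15:212 16:224 17:233 18:236 19:236 20:235 21:232 22:228 23:228 24:226 25:214 26:197 27:182
top -0.057 -30:181 -29:158 -28:141 -27:122 -26:104 -25:93 -24:99 -23:115 -22:142 -21:167 -20:186 -19:207 -18:216 -17:224 -16:233 -15:235 -14:233 -13:229 -12:219 -11:207 -10:194 -9:184 -8:174 -7:163 -6:160 -5:164 -4:1
[... 1644 characters left out ...]
225 -12:223 -11:218 -10:210 -9:202 -8:193 -7:187 -6:186 -5:190 -4:198 -3:209 -2:218 -1:225 0:230 1:231 2:225 3:215 4:199 5:182 6:170 7:163 8:162 9:164 10:170 11:178 12:189 13:200 14:210 15:218 16:223 17:224 18:223 19:217 20:203 21:177 22:153 23:126 24:100 25:80 26:69 27:64
scene -0.053 -30:117 -29:120 -28:124 -27:129 -26:137 -25:147 -24:155 -23:164 -22:174 -21:181 -20:187 -19:194 -18:203 -17:209 -16:214 -15:219 -14:221 -13:220 -12:218 -11:216 -10:214 -9:213 -8:212 -7:211 -6:211 -5:212 -4:216 -3:222 -2:228 -1:232 0:237 1:240 2:239 3:226 4:205 5:183 6:160 7:145 8:142 9:146 10:157 11:169 12:184 13:196 14:211 15:221 16:227 17:228 18:223 19:216 20:204 21:187 22:161 23:133 24:109 25:84 26:66 27:58
```

>>> arm_command --targets '[[[-0.024,-0.087,0],[-16,5,5],0.8],[[-0.024,-0.087,0],[-17,5,4],0.8],[[-0.024,-0.087,0],[-16,6,4],0.8],[[-0.024,-0.087,0],[-15,5,1],0.8],[[0,0,0],[0,0,0],0.8],[[0,0,0],[0,0,0],0.8]]'

```text
t: 6.7
eef_pos: [0.6329, 0.0096, 0.3548]
ee_rot: [-3.14, -0.002, -0.27]
force: [-0.3, -0.2, -2.7]
width: 0.0298
```

```bash
cat > st.py <<'E'
from h import *
s=get_state();R0=Ro.from_euler('xyz',s['ee_rot']);ax=s['eef_pos']+R0.apply([0,0,.1982])
th=-.2755;ex=np.array([np.cos(th),np.sin(th),0]);ey=np.array([-ex[1],ex[0],0])
print("t",round(s['t'],2),"tcp",(s['eef_pos']*1000).round(2),"axle",(ax*1000).round(2),"x'",(ax@ex*1000).round(2),"y'",(ax@ey*1000).round(2),"w",round(s['width'],4))
print("need shift xy for x'=605.8,y'=179.3:",((605.8e-3-ax@ex)*ex+(179.3e-3-ax@ey)*ey)[:2]*1000)
tgt=Ro.from_euler('xyz',[np.pi,0,th]); print("rotvec to target",(tgt*R0.inv()).as_rotvec().round(4))
F=s['force'];print("F x' y' z",(F@ex).round(2),(F@ey).round(2),F[2].round(2),"M",s['moment'].round(3), "Mx'",(s['moment']@ex).round(3))
E
python3 st.py
```

```text
t 6.7 tcp [632.94   9.57 354.77] axle [633.4    9.73 156.57] x' 606.87 y' 181.66 w 0.0298
need shift xy for x'=605.8,y'=179.3: [-1.67026116 -1.98142631]
rotvec to target [-0.0008  0.0023 -0.0054]
F x' y' z -0.2 -0.29 -2.71 M [-0.015 -0.072  0.02 ] Mx' 0.005
```

>>> arm_command --targets '[[[-0.001,0.002,-0.005],[-1.7,-2,-10],0.8],[[0,0,0],[0,0,-10],0.8],[[0,0,0],[0,0,-4],0.8],[[0,0,0],[0,0,0],0.8],[[0,0,0],[0,0,0],0.8]]'

```text
t: 7.2
eef_pos: [0.6328, 0.007, 0.328]
ee_rot: [3.139, 0.003, -0.277]
force: [0.9, -0.1, -2.2]
width: 0.0296
```

```bash
python3 st.py
```

```text
t 7.2 tcp [632.81   7.02 328.01] axle [632.21   6.73 129.81] x' 606.54 y' 178.46 w 0.0296
need shift xy for x'=605.8,y'=179.3: [-0.483195    1.01321973]
rotvec to target [ 0.0015 -0.003   0.0015]
F x' y' z 0.92 0.18 -2.17 M [ 0.026 -0.013  0.054] Mx' 0.028
```

>>> arm_command --targets '[[[0,0,0],[0,0,0],0.8],[[0,0,0],[0,0,0],0.8]]'

```text
t: 7.4
eef_pos: [0.6326, 0.0072, 0.3289]
ee_rot: [3.14, 0.001, -0.277]
force: [0.3, -0.7, -3.4]
width: 0.0297
```

```bash
python3 st.py
```

```text
t 7.4 tcp [632.62   7.16 328.88] axle [632.3    6.98 130.68] x' 606.56 y' 178.72 w 0.0297
need shift xy for x'=605.8,y'=179.3: [-0.56821017  0.76819242]
rotvec to target [ 0.0009 -0.0016  0.0013]
F x' y' z 0.51 -0.6 -3.44 M [0.031 0.033 0.011] Mx' 0.021
```

>>> arm_command --targets '[[[0,0,0],[0,0,0],0.8]]'

```text
t: 7.5
eef_pos: [0.6325, 0.0072, 0.3289]
ee_rot: [3.14, 0.001, -0.277]
force: [-0.6, -0.4, -3.3]
width: 0.0294
```

```bash
python3 st.py
```

```text
t 7.5 tcp [632.49   7.16 328.95] axle [632.17   6.99 130.75] x' 606.43 y' 178.69 w 0.0294
need shift xy for x'=605.8,y'=179.3: [-0.44351596  0.75709502]
rotvec to target [ 0.0009 -0.0016  0.0013]
F x' y' z -0.5 -0.56 -3.28 M [-0.018  0.021 -0.007] Mx' -0.023
```

>>> arm_command --targets '[[[0.001,-0.002,0.001],[-0.5,0.7,0],0.8],[[0,0,0],[0,0,-2],0.8],[[0,0,0],[0,0,-2],0.8],[[0,0,0],[0,0,-2],0.8],[[0,0,0],[0,0,-2],0.8],[[0,0,0],[0,0,0],0.8]]'

```text
t: 8.1
eef_pos: [0.6318, 0.0078, 0.3202]
ee_rot: [3.141, 0.001, -0.276]
force: [-0.2, -0.6, -2.2]
width: 0.0297
```

```bash
python3 st.py
```

```text
t 8.1 tcp [631.79   7.83 320.17] axle [631.65   7.8  121.97] x' 605.7 y' 179.33 w 0.0297
need shift xy for x'=605.8,y'=179.3: [ 0.08371661 -0.05545275]
rotvec to target [ 0.0002 -0.0007  0.0003]
F x' y' z -0.02 -0.65 -2.19 M [-0.011  0.047 -0.046] Mx' -0.023
```

>>> arm_command --targets '[[[0,0,0],[0,0,-2],0.8],[[0,0,0],[0,0,-2],0.8],[[0,0,0],[0,0,-1],0.8],[[0,0,0],[0,0,0],0.8]]'

```text
t: 8.5
eef_pos: [0.6319, 0.0079, 0.3154]
ee_rot: [3.141, 0.0, -0.276]
force: [0.1, -0.1, -4.0]
width: 0.0298
```

```bash
python3 st.py
```

```text
t 8.5 tcp [631.86   7.86 315.41] axle [631.79   7.85 117.21] x' 605.83 y' 179.41 w 0.0298
need shift xy for x'=605.8,y'=179.3: [-0.05848657 -0.10191147]
rotvec to target [ 0.0001 -0.0004  0.0003]
F x' y' z 0.11 -0.08 -3.96 M [-0.042  0.008 -0.018] Mx' -0.043
```

No contact at 117 mm axle height, so both ends are in the slot mouths. I'll continue down to the shoes.

>>> arm_command --targets '[[[0,0,0],[0,0,-2],0.8],[[0,0,0],[0,0,-2],0.8],[[0,0,0],[0,0,-2],0.8],[[0,0,0],[0,0,0],0.8]]'

```text
t: 8.9
eef_pos: [0.6316, 0.0079, 0.3093]
ee_rot: [3.141, 0.001, -0.276]
force: [-1.8, 1.1, -3.4]
width: 0.03
```

```bash
python3 st.py
```

```text
t 8.9 tcp [631.62   7.92 309.28] axle [631.42   7.92 111.08] x' 605.45 y' 179.39 w 0.03
need shift xy for x'=605.8,y'=179.3: [ 0.30902663 -0.17964231]
rotvec to target [-0.     -0.001   0.0002]
F x' y' z -2.03 0.6 -3.41 M [0.264 0.639 0.063] Mx' 0.08
```

>>> arm_command --targets '[[[0,0,0],[0,0,-1],0.8],[[0,0,0],[0,0,-1],0.8],[[0,0,0],[0,0,-1],0.8],[[0,0,0],[0,0,-1],0.8]]'

```text
t: 9.3
eef_pos: [0.6312, 0.008, 0.3062]
ee_rot: [3.141, 0.001, -0.276]
force: [-8.0, 2.0, 7.3]
width: 0.0298
```

```bash
python3 st.py
```

```text
t 9.3 tcp [631.17   7.95 306.17] axle [630.88   7.96 107.97] x' 604.93 y' 179.27 w 0.0298
need shift xy for x'=605.8,y'=179.3: [ 0.84783759 -0.21204027]
rotvec to target [-0.     -0.0015  0.0002]
F x' y' z -8.23 -0.22 7.34 M [1.145 3.143 0.135] Mx' 0.246
```

>>> arm_command --targets '[[[0,0,0],[0,0,-1],0.8],[[0,0,0],[0,0,-1],0.8],[[0,0,0],[0,0,-1],0.8]]'

```text
t: 9.6
eef_pos: [0.6308, 0.008, 0.3035]
ee_rot: [3.141, 0.002, -0.276]
force: [-10.5, 2.4, 10.4]
width: 0.0296
```

```bash
python3 st.py
```

```text
t 9.6 tcp [630.82   7.95 303.51] axle [630.4    7.93 105.31] x' 604.47 y' 179.12 w 0.0296
need shift xy for x'=605.8,y'=179.3: [ 1.32964473 -0.18742965]
rotvec to target [ 0.0001 -0.0021  0.0002]
F x' y' z -10.78 -0.56 10.38 M [ 1.206  3.948 -0.019] Mx' 0.086
```

>>> arm_command --targets '[[[0,0,0],[0,0,-1],0.8],[[0,0,0],[0,0,-1],0.8],[[0,0,0],[0,0,-1],0.8]]'

```text
t: 9.9
eef_pos: [0.6306, 0.0079, 0.2998]
ee_rot: [3.141, 0.003, -0.276]
force: [-8.7, 2.4, 4.0]
width: 0.0296
```

```bash
python3 st.py
```

```text
t 9.9 tcp [630.57   7.91 299.8 ] axle [629.95   7.89 101.6 ] x' 604.05 y' 178.95 w 0.0296
need shift xy for x'=605.8,y'=179.3: [ 1.78014644 -0.14202247]
rotvec to target [ 0.0001 -0.0031  0.0004]
F x' y' z -8.98 -0.09 4.03 M [0.919 3.348 0.17 ] Mx' -0.027
```

>>> arm_command --targets '[[[0,0,0],[0,0,-1.5],0.8],[[0,0,0],[0,0,-1.5],0.8],[[0,0,0],[0,0,-1.5],0.8],[[0,0,0],[0,0,-1.5],0.8],[[0,0,0],[0,0,-1.5],0.8],[[0,0,0],[0,0,-1],0.8]]'

```text
t: 10.5
eef_pos: [0.6306, 0.0078, 0.291]
ee_rot: [3.14, 0.003, -0.276]
force: [-8.6, 2.9, 5.0]
width: 0.0296
```

```bash
python3 st.py
```

```text
t 10.5 tcp [630.61   7.84 290.99] axle [629.93   7.77  92.79] x' 604.06 y' 178.84 w 0.0296
need shift xy for x'=605.8,y'=179.3: [ 1.79931139 -0.02997905]
rotvec to target [ 0.0003 -0.0034  0.0004]
F x' y' z -9.07 0.47 4.98 M [0.844 3.349 0.124] Mx' -0.099
```

>>> arm_command --targets '[[[0,0,0],[0,0,-0.5],0.8],[[0,0,0],[0,0,-0.5],0.8],[[0,0,0],[0,0,-0.5],0.8],[[0,0,0],[0,0,-0.5],0.8]]'

```text
t: 10.9
eef_pos: [0.6306, 0.0078, 0.289]
ee_rot: [3.14, 0.003, -0.276]
force: [-8.1, 2.8, 4.3]
width: 0.0295
```

```bash
python3 st.py
```

```text
t 10.9 tcp [630.59   7.82 289.02] axle [629.92   7.75  90.82] x' 604.06 y' 178.81 w 0.0295
need shift xy for x'=605.8,y'=179.3: [ 1.81109844 -0.00671612]
rotvec to target [ 0.0003 -0.0034  0.0004]
F x' y' z -8.51 0.49 4.31 M [0.851 3.306 0.135] Mx' -0.08
```

>>> arm_command --targets '[[[0,0,0],[0,0,-0.5],0.8],[[0,0,0],[0,0,-0.5],0.8],[[0,0,0],[0,0,-0.5],0.8],[[0,0,0],[0,0,-0.5],0.8]]'

```text
t: 11.3
eef_pos: [0.6306, 0.0078, 0.2873]
ee_rot: [3.14, 0.003, -0.276]
force: [-9.9, 1.2, 8.4]
width: 0.0294
```

>>> arm_command --targets '[[[0,0,0],[0,0,-0.5],0.8],[[0,0,0],[0,0,-0.5],0.8]]'

```text
t: 11.5
eef_pos: [0.6306, 0.0078, 0.2872]
ee_rot: [3.14, 0.003, -0.276]
force: [-12.2, 2.7, 15.3]
width: 0.0297
```

```bash
python3 st.py
```

```text
t 11.5 tcp [630.6    7.8  287.22] axle [630.04   7.7   89.02] x' 604.19 y' 178.79 w 0.0297
need shift xy for x'=605.8,y'=179.3: [1.69047912 0.04699929]
rotvec to target [ 0.0005 -0.0028  0.0001]
F x' y' z -12.45 -0.72 15.3 M [1.286 4.959 0.118] Mx' -0.112
```

>>> arm_command --targets '[[[0,0,0],[0,0,-0.2],0.8],[[0,0,0],[0,0,0],0.8],[[0,0,0],[0,0,0],0.8]]'

```text
t: 11.8
eef_pos: [0.6305, 0.0078, 0.2872]
ee_rot: [3.14, 0.002, -0.276]
force: [-12.0, 3.1, 13.3]
width: 0.0299
```

```bash
python3 st.py
```

```text
t 11.8 tcp [630.52   7.78 287.21] axle [630.     7.7   89.01] x' 604.15 y' 178.79 w 0.0299
need shift xy for x'=605.8,y'=179.3: [1.72892386 0.04321211]
rotvec to target [ 0.0004 -0.0026  0.0001]
F x' y' z -12.37 -0.26 13.33 M [1.188 4.741 0.038] Mx' -0.147
```

>>> arm_command --targets '[[[0,0,0],[0,0,-0.5],0.8],[[0,0,0],[0,0,0],0.8]]'

```text
t: 12.0
eef_pos: [0.6305, 0.0078, 0.2872]
ee_rot: [3.141, 0.002, -0.275]
force: [-13.3, 2.8, 15.6]
width: 0.0298
```

```bash
python3 st.py
```

```text
t 12.0 tcp [630.54   7.78 287.19] axle [630.08   7.69  88.99] x' 604.23 y' 178.8 w 0.0298
need shift xy for x'=605.8,y'=179.3: [1.65078997 0.05265412]
rotvec to target [ 0.0005 -0.0023 -0.    ]
F x' y' z -13.58 -0.9 15.58 M [1.281 5.25  0.095] Mx' -0.196
```

>>> arm_command --targets '[[[0,0,0],[0,0,-0.4],0.8],[[0,0,0],[0,0,-0.3],0.8],[[0,0,0],[0,0,0],0.8],[[0,0,0],[0,0,0],0.8]]'

```text
t: 12.4
eef_pos: [0.6305, 0.0078, 0.2871]
ee_rot: [3.141, 0.002, -0.275]
force: [-14.6, 3.1, 20.4]
width: 0.0301
```

```bash
python3 st.py
```

```text
t 12.4 tcp [630.51   7.77 287.12] axle [630.12   7.66  88.92] x' 604.27 y' 178.78 w 0.0301
need shift xy for x'=605.8,y'=179.3: [1.60820944 0.0811269 ]
rotvec to target [ 0.0005 -0.002  -0.0002]
F x' y' z -14.87 -1.03 20.35 M [1.412 5.956 0.115] Mx' -0.261
```

Seat felt firmly at 88.9 mm axle height, with about 15 N over the drag. I'll relax the preload, then release with a partial opening only, because the cheeks leave 100 mm.

>>> arm_command --targets '[[[0,0,0],[-0.7,0.2,0.8],0.8],[[0,0,0],[-0.7,0.2,0.8],0.8],[[0,0,0],[0,0,0],0.8]]'

```text
t: 12.7
eef_pos: [0.63, 0.0079, 0.2873]
ee_rot: [3.141, 0.0, -0.276]
force: [-7.9, 0.4, 7.9]
width: 0.0297
```

```bash
python3 st.py
```

```text
t 12.7 tcp [629.97   7.91 287.25] axle [629.85   7.79  89.05] x' 603.97 y' 178.84 w 0.0297
need shift xy for x'=605.8,y'=179.3: [ 1.88326827 -0.05042435]
rotvec to target [ 0.0006 -0.0006  0.0001]
F x' y' z -7.72 -1.82 7.89 M [-1.000e-03  2.653e+00  1.360e-01] Mx' -0.722
```

>>> arm_command --targets '[[[0,0,0],[-0.7,0.3,0.4],0.8],[[0,0,0],[0,0,0],0.64],[[0,0,0],[0,0,0],0.56],[[0,0,0],[0,0,0],0.5],[[0,0,0],[0,0,0],0.5],[[0,0,0],[0,0,0],0.5]]'

```text
t: 13.3
eef_pos: [0.63, 0.0087, 0.2867]
ee_rot: [-3.141, -0.0, -0.276]
force: [0.4, -0.6, 0.6]
width: 0.044
```

```bash
python3 st.py
```

```text
t 13.3 tcp [630.05   8.71 286.72] axle [630.12   8.74  88.52] x' 603.98 y' 179.82 w 0.044
need shift xy for x'=605.8,y'=179.3: [ 1.60914261 -0.99338369]
rotvec to target [-0.0001  0.0004  0.0002]
F x' y' z 0.58 -0.42 0.65 M [-0.01   0.013 -0.014] Mx' -0.013
```

Released cleanly with no force on the tool. Now straight up, then away to the start side so the cameras can see.

>>> arm_command --targets '[[[0,0,0],[0,0,5],0.5],[[0,0,0],[0,0,15],0.5],[[0,0,0],[0,0,30],0.5],[[0,0,0],[0,0,40],0.5],[[0,0,0],[0,0,40],0.5],[[0,0,0],[-10,40,10],0.5],[[0,0,0],[-12,40,0],0.5],[[0,0,0],[-14,40,0],0.5]]'

```text
t: 14.1
eef_pos: [0.5934, 0.1295, 0.4279]
ee_rot: [-3.14, -0.001, -0.277]
force: [-0.4, 0.4, -0.1]
width: 0.044
```

>>> arm_command --targets '[[[0,0,0],[-16,40,0],0.5],[[0,0,0],[-18,40,0],0.5],[[0,0,0],[-20,38,0],0.5],[[0,0,0],[-22,36,0],0.5],[[0,0,0],[-24,36,0],0.5],[[0,0,0],[-26,36,0],0.5],[[0,0,0],[-28,34,0],0.5],[[0,0,0],[-30,32,0],0.5]]'

```text
t: 14.9
eef_pos: [0.4086, 0.4219, 0.4273]
ee_rot: [-3.141, -0.0, -0.276]
force: [0.6, 0.4, -0.7]
width: 0.0434
```

>>> arm_command --targets '[[[0,0,0],[-32,30,0],0.5],[[0,0,0],[-34,28,0],0.5],[[0,0,0],[-34,26,0],0.5],[[0,0,0],[-36,24,0],0.5],[[0,0,0],[0,0,0],0.5],[[0,0,0],[0,0,0],0.5]]'

```text
t: 15.5
eef_pos: [0.2728, 0.5291, 0.427]
ee_rot: [-3.141, -0.0, -0.273]
force: [0.6, -0.3, -0.7]
width: 0.0438
```

```bash
python3 - <<'E'
from h import *
s=get_state();print(s['t'],s['eef_pos'],s['force'])
for n,(x0,y0,x1,y1) in(("scene",(120,130,360,290)),("top",(140,110,350,250))):
    p,d=grab_frame(n); np.save(f"pics/{n}4p.npy",p);np.save(f"pics/{n}4d.npy",d); cv2.imwrite(f"pics/{n}4c.png",cv2.resize(p[y0:y1,x0:x1],None,fx=3.3,fy=3.3,interpolation=cv2.INTER_CUBIC)[:,:,::-1])
E
```

```text
15.5 [0.27280071 0.52913739 0.42701421] [ 0.61866904 -0.28674257 -0.71904847]
```

View pics/scene4c.png

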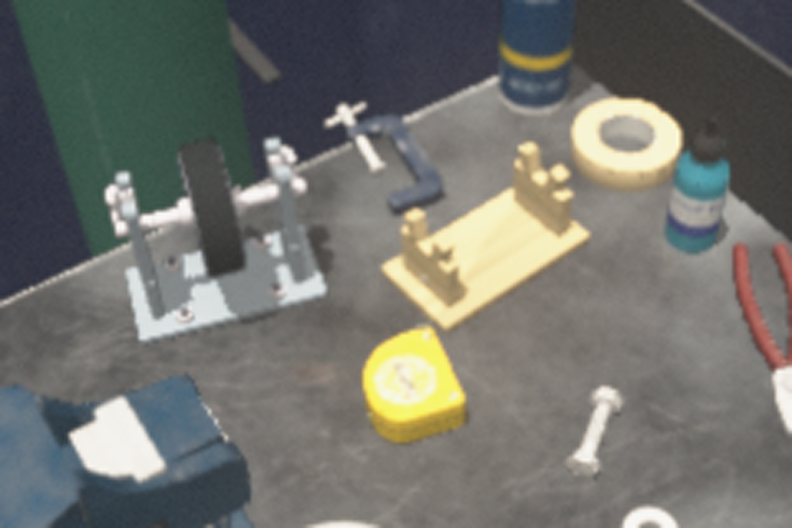

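View pics/top4c.png

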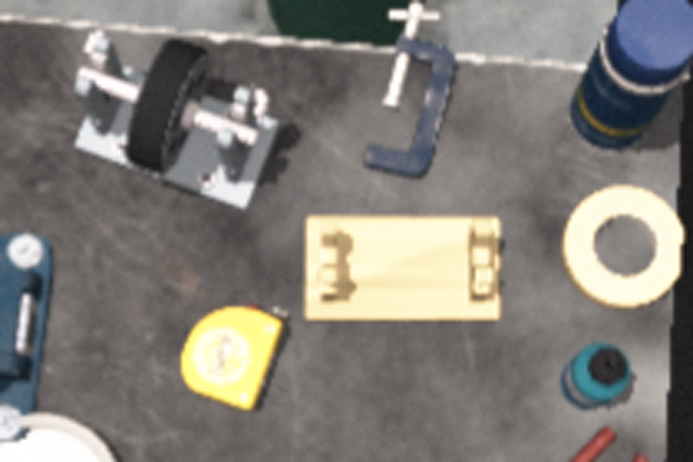

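The wheel stands upright in the fork with both axle ends in the slots; scene crop shows it at (212,205). Rest empty, tape and bottle unmoved. Now check the height and level.

```bash
python3 - <<'E'
from h import *
th=-.2755;ex=np.array([np.cos(th),np.sin(th),0]);ey=np.array([-ex[1],ex[0],0])
for n in("top","scene"):
    I=np.load(f"pics/{n}4p.npy");P=cloud(n,np.load(f"pics/{n}4d.npy"))
    X=P@ex-.6055;Y=P@ey-.1793
    for lo,hi in((.026,.047),(-.047,-.026)):
        m=(Y>lo)&(Y<hi)&(abs(X)<.012)&(P[...,2]>.07)&(P[...,2]<.11)
        print(n,lo,m.sum(),"z mean/95% %.1f %.1f  x' %.1f"%(P[m][:,2].mean()*1e3,np.percentile(P[m][:,2],90)*1e3,X[m].mean()*1e3))
    w=(abs(Y)<.025)&(abs(X)<.06)&(P[...,2]>.1);print(" wheel top z",np.percentile(P[w][:,2],98),"y'",np.median(Y[w]))
    # bystanders
    h=lambda J:cv2.cvtColor(J,cv2.COLOR_RGB2HSV)
    J=np.load(f"pics/{n}0p.npy")
    for nm,a,b in(("yellow",22,32),("blue",88,100)):
        c=[]
        for K in(J,I):
            H=h(K);mm=(H[...,0]>=a)&(H[...,0]<=b)&(H[...,1]>(180 if nm=="yellow" else 140))&(H[...,2]>90)
            k,l,st,ce=cv2.connectedComponentsWithStats(mm.astype(np.uint8));j=1+np.argmax(st[1:,4]);c.append(ce[j].round(1))
        print(" ",nm,c)
E
```

```text
Traceback (most recent call last):
ValueError: unsupported format character '%' (0x25) at index 11
```

```bash
python3 - <<'E'
from h import *
th=-.2755;ex=np.array([np.cos(th),np.sin(th),0]);ey=np.array([-ex[1],ex[0],0])
for n in("top","scene"):
    I=np.load(f"pics/{n}4p.npy");P=cloud(n,np.load(f"pics/{n}4d.npy"))
    X=P@ex-.6055;Y=P@ey-.1793
    for lo,hi in((.026,.047),(-.047,-.026)):
        m=(Y>lo)&(Y<hi)&(abs(X)<.012)&(P[...,2]>.07)&(P[...,2]<.11)
        print(n,lo,m.sum(),"z mean,p90",(P[m][:,2].mean()*1e3).round(1),(np.percentile(P[m][:,2],90)*1e3).round(1),"x'",(X[m].mean()*1e3).round(1))
    w=(abs(Y)<.025)&(abs(X)<.06)&(P[...,2]>.1);print(" wheel top z",np.percentile(P[w][:,2],98),"y'",np.median(Y[w]))
    J=np.load(f"pics/{n}0p.npy")
    for nm,a,b in(("yellow",22,32),("blue",88,100)):
        c=[]
        for K in(J,I):
            H=cv2.cvtColor(K,cv2.COLOR_RGB2HSV);mm=(H[...,0]>=a)&(H[...,0]<=b)&(H[...,1]>(180 if nm=="yellow" else 140))&(H[...,2]>90)
            k,l,st,ce=cv2.connectedComponentsWithStats(mm.astype(np.uint8));j=1+np.argmax(st[1:,4]);c.append(ce[j].round(1))
        print(" ",nm,c)
E
```

```text
top 0.026 39 z mean,p90 93.8 97.4 x' -3.3
top -0.047 39 z mean,p90 92.9 97.0 x' -2.5
 wheel top z 0.14080824924074276 y' -0.004851365274605682Traceback (most recent call last):
  File "<stdin>", line 15, in <module>
    return _wrapfunc(a, 'argmax', axis=axis, out=out, **kwds)
    return bound(*args, **kwds)
ValueError: attempt to get argmax of an empty sequence
```

```bash
python3 -c "
from station import *
print(job_done())"
```

```text
the job is handed in; nothing more can be done
None
```

The wheel is seated in the fork and released, and the job was handed in at about 15.6 s. The arm is clear of everything.

- **Pick-up and entry:** I gripped the wheel across its flat sides. I tilted it once over the fork so the top camera could see the axle, then lined it up with the slots. Both ends entered without touching the prongs.
- **Seating:** The shoes dragged with about 7.5 N on the way down. The push rose sharply with the axle's middle 89 mm above the bench, and the axle stopped moving. I pressed to about 23 N in all, which is about 15 N over the drag and below the 35 N limit. I then eased off and opened the fingers only part way, since the cheeks leave 100 mm between them.
- **Last checks:**
  - **Height:** Depth from the top camera puts the axle's middle at about 89 mm, which agrees with the height felt.
  - **Level:** The two ends read within about 1 mm of each other, which is close to the camera's noise.
  - **Force:** There was no force on the tool after release.

**Not fully confirmed:** My script to measure whether the bottle and tape measure had moved stopped with an error, and the scene-camera height check was lost with it. By eye, both pictures show the bottle and tape where they started.

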